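# Trace the nose of the amber lens with the sprung probe

## Task

Take the yellow-handled probe out of its stand and, with its red tip, lightly trace the edge of the amber teardrop lens: start beside the red dot, follow the edge along the flank, round the narrow nose and back along the other flank, and finish beside the black dot, with the tip touching each part of the edge in turn. Then put the probe back upright in its stand.

Things in the scene. Friction and masses are not known exactly. Their poses are not given: they have to be found in the camera images.
- probe_handle (a point): Centre of the probe's square yellow handle, 26 x 26 mm, 60 mm tall, flats along its x and y, z up; gripped from above across two flats. Under it a steel flange, 44 mm across, 6 mm thick, its underside 36 mm below this point, rests on the stand's top; below hang a 6 mm stem and the red tip. Weighs about 135 g.
- tip: Red tip of the probe: upright finger 12 mm across, 30 mm long; origin at its centre, on the handle's axis, 91 mm below the handle's centre. Stem and tip swing any way about a pivot under the flange, 55 mm above, on a light centring spring (0.2 N per mm at the tip, stops at 14 mm), so moving the handle about 5 mm further in than first contact keeps a light touch.
- amber_lens: Fixed orange teardrop plate, 12 mm thick, level, on a post, underside 24 mm above a white stage 100 mm wide (the blue twin is not wanted). Origin: centre of the wide end, mid-thickness, 52 mm above the table; x to the nose, z up. Edge: circle radius 40 about the origin, circle radius 22 about x = 45, straight tangents between. Dots on top, 13 mm: red at y = +31, black at y = -31, both x = 0.
- stand_hole (a point): Centre of the 31 mm hole in the fixed probe stand, level with its top face, 85 mm above the table; z up. Blue top plate 80 x 80 mm, 10 mm thick, on four thin legs over a 90 mm grey foot. The probe's flange rests around this hole, stem and tip hanging through it, the tip's end 70 mm below the top; lift the probe 75 mm or more to clear it.
There are look-alikes about, which are no part of the job. Leave any green look-alike of the part that bears amber_lens alone.

How it is judged:
By the outcome, as a careful person would: the job done as asked, in the order asked, and still so for the second after the job is handed in, with the robot touching nothing.
It also fails if it takes over 64 s, if anything falls off the work surface, if the arm or the gripper's body presses on something with over 40 N, if the wrist force passes 120 N, or if a joint passes its speed limit or range.

## Robot

A 7-joint arm with a two-finger parallel gripper is mounted at the origin on the work surface. World frame = base frame: x ahead of the robot, y to its left, z up, the work surface at z = 0. Lengths are in m, angles in rad, forces in N, time in s.
With the tool pointing down it reaches from about 0.425 to 0.975 m from the base axis. Payload 16.7 kg.
Tool frame: the origin (TCP) lies midway between the tips of the shut fingers; the grasp point (between the pads) lies 19 mm behind it; z points along the fingers, y is the direction in which the jaws open and shut (so a half turn about z gives the same grasp; the last joint's range is limited). The gripper opens to 85 mm and grips with 20 to 120 N. Pads are 22 mm wide; open, the fingers measure 114 mm over their backs; the gripper's body (76 mm by 85 mm) begins 54 mm behind the grasp point. The pads swing forward as they close: fully open they stand 13 mm farther back than shut.
Start: joints at [-1.339, 0.426, 0.074, 1.606, -0.034, 1.111, -0.067], TCP at [0.251, 0.627, 0.231] pointing down, gripper open.
Joint ranges: [-2.85, 2.85], [-0.5, 2.14], [-1.23, 1.37], [0.21, 2.46], [-1.02, 4.16], [0.16, 2.05], [-2.73, 2.73]. Speed limits (rad/s): [1.89, 1.89, 2.39, 2.39, 3.01, 3.01, 3.01].

## Interface

Orientations are given as a 3x3 rotation matrix whose columns are the frame's x, y, z axes.
In Python, from station import * gives the robot as it stands. The module is installed in compiled form; this text tells all that it offers.
- The arm moves only by the tool send_rows, never from a script. Its argument "motion" is a list of rows, each an object with "translation": the shift along the tool's x, y, z in m, a list of three; "turn": the turn about the tool's z in rad; "grip": the finger opening in m, from 0 to 0.0854. A call has exactly 5 rows; each row shifts and turns the pose as measured when the row begins, along the tool's axes as they then stand; what a row does not reach is not made up. A row lasts 1/8 s, in which the tool goes at most 62.5 mm and 10.7 degrees, less where a joint would pass 70% of its speed; a pose out of reach is approached as far as the arm can. A call is refused whole if a number of a shift passes 0.0625 or a number of a turn 0.188, either way. A call with a gripper value outside its range is refused whole. The fingers move at their own pace and stop on an object; "squeeze" is the grip in N (left out, the last holds). Time passes only in rows, so rows that do not move let the fingers close, or fill a call up. It gives the time, the measured TCP pose, the force and the opening at its end, in the units of the state.
- state(): the state, without advancing time (a new reading comes with each control period).
- camera(name): name is "side" or "top"; returns (picture, depth): 384x512x3 uint8, red, green, blue; 384x512 float32, m along the optical axis (not along the pixel's ray), 0 where there is no reading.
- camera_info(name): a dict with "vertical_fov" (degrees; the focal length in pixels is half the picture's height over the tangent of half this angle, whatever the lens; pixels are square), "cx", "cy" (the principal point, pixels), "rvec" (rotation vector, rad) and "tvec" (3), from world to camera coordinates, as OpenCV has them. Camera axes: x right, y down, z forward; pixel columns grow to the right and rows downward; lengths in m; the calibration is good to about 2 mm. A picture is of the moment at which its call begins. camera_info takes no time and is no camera call.
- finish_job(): hands the job in, once; it reports no verdict.
The state is a dict: "clock": time; "qpos": joint angles; "joint_vel": joint speeds; "joint_efforts": joint torques, N m; "tcp_pos": TCP position; "ee_rot": TCP orientation; "ft_force": force on the tool from outside, world axes, zero at the start; "moment": the same for the moment, N m; "finger_gap": finger opening in m.
Only numpy, scipy, OpenCV 4.12 (cv2) and the standard library are available. Lean on these libraries where they do the work, as an engineer would, in place of code of your own. Each camera call takes 0.05 s, during which the arm holds its last target.

## Working session

There is one attempt and no reset: what is moved stays moved. The work goes in short steps, Python scripts to look and compute and a tool call to move; the robot and the scene stay as the last step left them, time stands still between calls to the robot, and variables do not carry over. Pictures are saved under pics/ and viewed, and the job is handed in when it is done.

Besides the shell and the picture viewer there is one more tool, called after ">>>" by a JSON object that holds its "api" and its "payload". send_rows: Moves the arm, as the interface text tells. Its arguments: {"type":"object","properties":{"motion":{"type":"array","items":{"type":"object","properties":{"translation":{"type":"array","items":{"type":"number"}},"turn":{"type":"number"},"grip":{"type":"number"}}}},"squeeze":{"type":"number"}},"required":["motion"]}

```bash
mkdir -p pics
python3 - <<'E'
from station import *
import cv2,numpy as np
s=state();print({k:np.round(v,4).tolist() for k,v in s.items()})
for n in("top","side"):
    p,d=camera(n);np.savez(n+"0.npz",p=p,d=d);cv2.imwrite(f"pics/{n}0.png",p[:,:,::-1]);print(n,camera_info(n))
E
```

```text
{'clock': 0.0, 'qpos': [-1.3395, 0.4267, 0.0739, 1.6067, -0.0341, 1.1108, -0.0671], 'joint_vel': [0.0008, -0.0011, 0.001, 0.0012, -0.0011, -0.0001, 0.0015], 'joint_efforts': [-0.003, -94.9874, 3.7592, -46.351, 0.019, 0.0105, 0.0001], 'tcp_pos': [0.2507, 0.6262, 0.2306], 'ee_rot': [[-0.9283, 0.3717, -0.0004], [0.3717, 0.9283, -0.0013], [-0.0001, -0.0013, -1.0]], 'ft_force': [0.7482, 0.6717, 1.3138], 'moment': [0.0564, -0.0583, 0.0248], 'finger_gap': 0.0856}
top {'vertical_fov': 46.75911733769519, 'cx': 249.8652730935766, 'cy': 182.74434973740497, 'rvec': array([ 2.12276968, -2.10864898,  0.19092415]), 'tvec': array([0.05630089, 0.52814656, 1.13178573])}
side {'vertical_fov': 56.88975395818365, 'cx': 254.36198949094722, 'cy': 191.81371996114285, 'rvec': array([ 2.19265032, -0.31460836,  0.18318709]), 'tvec': array([-0.46448615,  0.19319196,  0.73981015])}
```

View pics/top0.png

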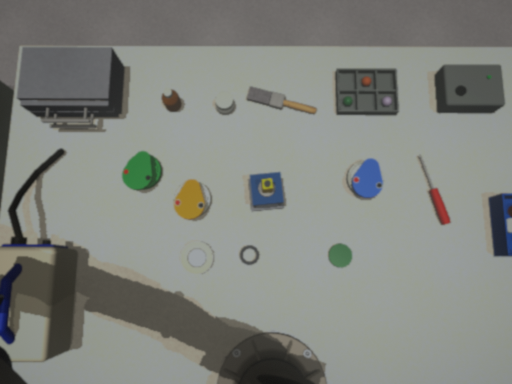

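View pics/side0.png

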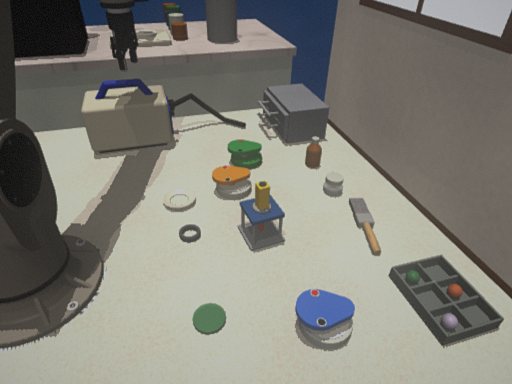

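The top view shows the amber lens at about (190,200), nose up, with its red dot on the left at (180,203) and black on the right at (200,205). The probe in its stand is at (267,185), and the green twin is at (141,171). Next I'll measure these.

```bash
cat > h.py <<'E'
import cv2,numpy as np
from station import *
def cam(n):
    c=camera_info(n);f=192/np.tan(np.radians(c["vertical_fov"]/2))
    R=cv2.Rodrigues(c["rvec"])[0];return f,c["cx"],c["cy"],R,np.array(c["tvec"])
def ray(n,uv,z):
    f,cx,cy,R,t=cam(n);uv=np.atleast_2d(uv).astype(float)
    d=np.c_[(uv[:,0]-cx)/f,(uv[:,1]-cy)/f,np.ones(len(uv))]@R
    C=-R.T@t;return C+d*((z-C[2])/d[:,2])[:,None]
def pts(n,D):
    f,cx,cy,R,t=cam(n);v,u=np.mgrid[:384,:512]
    P=np.stack([(u-cx)/f*D,(v-cy)/f*D,D],-1);return (P-t)@R
def proj(n,P):
    f,cx,cy,R,t=cam(n);q=np.atleast_2d(P)@R.T+t;return np.c_[q[:,0]/q[:,2]*f+cx,q[:,1]/q[:,2]*f+cy]
E
python3 - <<'E'
from h import *
for n in("top","side"):
    z=np.load(n+"0.npz");p,D=z["p"],z["d"];W=pts(n,D)
    hsv=cv2.cvtColor(p,cv2.COLOR_RGB2HSV)
    H,S,V=[hsv[...,i].astype(int) for i in range(3)]
    def comps(m,name,zz,box):
        m=m.copy();b=np.zeros_like(m);b[box[1]:box[3],box[0]:box[2]]=1;m&=b
        k,l,st,ce=cv2.connectedComponentsWithStats(m.astype(np.uint8))
        for i in range(1,k):
            if st[i,4]>8: 
                w=W[l==i];print(n,name,st[i].tolist(),ce[i].round(2),"ray",ray(n,ce[i],zz)[0].round(4),"depth med",np.median(w,0).round(4))
    lb=(165,170,225,235) if n=="top" else (205,155,260,205)
    pb=(235,160,300,220) if n=="top" else (235,170,290,225)
    comps((H>8)&(H<24)&(S>150)&(V>110),"amber",.058,lb)
    comps(((H<6)|(H>172))&(S>120)&(V>110),"red",.058,lb)
    comps((V<70),"black",.058,lb)
    comps((H>18)&(H<35)&(S>120)&(V>110),"yellow",.151,pb)
    comps((H>100)&(H<125)&(S>120),"blue",.085,pb)
    if n=="top": crop=p[150:240,110:300]
    else: crop=p[130:260,190:300]
    cv2.imwrite(f"pics/{n}c.png",cv2.resize(crop[:,:,::-1],None,fx=4,fy=4,interpolation=cv2.INTER_CUBIC))
E
```

```text
top amber [175, 180, 29, 39, 734] [189.62 199.97] ray [0.4793 0.2179 0.058 ] depth med [0.4795 0.2175 0.0591]
top red [176, 201, 3, 3, 9] [177. 202.] ray [0.4737 0.251  0.058 ] depth med [0.4733 0.2507 0.0591]
top yellow [262, 179, 11, 11, 73] [266.74 184.  ] ray [0.5055 0.0175 0.151 ] depth med [0.5034 0.0193 0.1516]
top blue [252, 174, 31, 31, 480] [266.4  190.06] ray [0.5022 0.0167 0.085 ] depth med [0.4969 0.0177 0.0858]
side amber [213, 166, 37, 16, 399] [230.1 173. ] ray [0.4786 0.2139 0.058 ] depth med [0.4795 0.2131 0.0583]
side yellow [256, 183, 13, 26, 220] [263.05 195.35] ray [ 0.4944 -0.0245  0.151 ] depth med [0.5039 0.0033 0.1283]
```

```bash
ls -la pics
```

```text
total 896
drwxr-xr-x 2 agent agent   4096 Dec  6 07:10 .
drwxr-xr-x 3 agent agent   4096 Dec  6 07:10 ..
-rw-r--r-- 1 agent agent 294765 Dec  6 07:10 side0.png
-rw-r--r-- 1 agent agent 226258 Dec  6 07:10 sidec.png
-rw-r--r-- 1 agent agent 205048 Dec  6 07:10 top0.png
-rw-r--r-- 1 agent agent 175378 Dec  6 07:10 topc.png
```

View pics/topc.png

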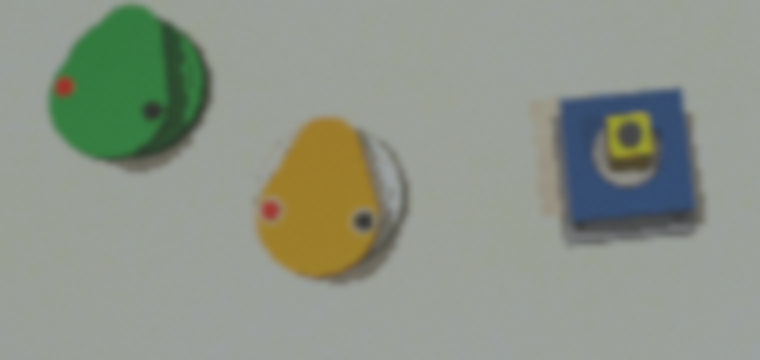

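View pics/sidec.png

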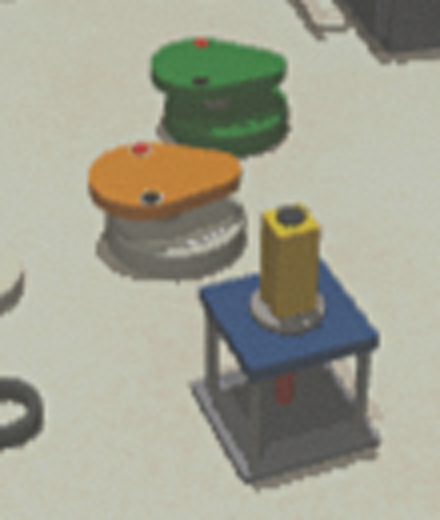

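Run:
```python
from h import *
z=np.load("top0.npz");p=z["p"]
k=8
def up(x0,y0,x1,y1,img=p): return cv2.resize(img[y0:y1,x0:x1],None,fx=k,fy=k,interpolation=cv2.INTER_CUBIC)
def un(uv,x0,y0): return (np.asarray(uv,float)+.5)/k-.5+[x0,y0]
# dots
def teardrop():
    a=np.arccos(18/45.);t1=np.linspace(a,2*np.pi-a,200);t2=np.linspace(-a,a,200)
    return np.r_[np.c_[40*np.cos(t1),40*np.sin(t1)],np.c_[45+22*np.cos(t2),22*np.sin(t2)]]/1000
cx=cv2.moments(teardrop().astype(np.float32));cent=cx["m10"]/cx["m00"]
def analyse(n,x0,y0,x1,y1):
    img=np.load(n+"0.npz")["p"];c=up(x0,y0,x1,y1,img);h=cv2.cvtColor(c,cv2.COLOR_RGB2HSV)
    H,S,V=[h[...,i].astype(int) for i in range(3)]
    m=((S>110)&(H<26)&(V>110)).astype(np.uint8)
    cs=max(cv2.findContours(m,cv2.RETR_EXTERNAL,cv2.CHAIN_APPROX_NONE)[0],key=cv2.contourArea)
    hull=cv2.convexHull(cs)[:,0]
    w=ray(n,un(hull,x0,y0),.058)[:,:2]
    M=cv2.moments((w*1000).astype(np.float32));A=M["m00"]
    c0=np.array([M["m10"],M["m01"]])/A/1000
    ang=.5*np.arctan2(2*M["mu11"],M["mu20"]-M["mu02"])
    print(n,"area",A,"exp",cx["m00"]*1e6,"centroid",c0.round(4),"axis",np.degrees(ang),"origin",(c0-cent*np.array([np.cos(ang),np.sin(ang)])).round(4))
    inner=cv2.fillPoly(np.zeros_like(m),[hull.astype(np.int32)],1)
    D=[]
    for nm,mm in(("red",((H<6)|(H>172))&(S>90)),("black",(V<95)&(S<120))):
        kk,l,st,ce=cv2.connectedComponentsWithStats((mm&(inner>0)).astype(np.uint8))
        i=1+np.argmax(st[1:,4]);q=ray(n,un(ce[i],x0,y0),.058)[0];D.append(q);print(n,nm,st[i].tolist(),un(ce[i],x0,y0).round(2),q.round(4))
    d=D[0]-D[1];print(n,"mid",((D[0]+D[1])/2).round(4),"sep",np.linalg.norm(d[:2]),"axisdeg",np.degrees(np.arctan2(-d[0],d[1])))
analyse("top",165,170,215,230)
analyse("side",205,155,258,195)
# handle top
def quad(n,box,f,zz,nm):
    x0,y0,x1,y1=box;img=np.load(n+"0.npz")["p"];c=up(*box,img);h=cv2.cvtColor(c,cv2.COLOR_RGB2HSV)
    m=f(*[h[...,i].astype(int) for i in range(3)]).astype(np.uint8)
    cs=max(cv2.findContours(m,cv2.RETR_EXTERNAL,cv2.CHAIN_APPROX_NONE)[0],key=cv2.contourArea)
    w=(ray(n,un(cs[:,0],x0,y0),zz)[:,:2]*1000).astype(np.float32);r=cv2.minAreaRect(w)
    M=cv2.moments(cv2.convexHull(w));print(n,nm,"rect",r,"hullcent",M["m10"]/M["m00"],M["m01"]/M["m00"])
quad("top",(245,165,290,215),lambda H,S,V:(H>95)&(H<125)&(S>110)&(V>60),.085,"blue")
for v in(110,140,160,180):quad("top",(255,172,280,200),lambda H,S,V:(H>18)&(H<36)&(S>110)&(V>v),.151,"yel%d"%v)
quad("side",(235,190,290,226),lambda H,S,V:(H>95)&(H<125)&(S>100)&(V>60),.085,"blue")
c=cv2.resize(p[165:220,240:295],None,fx=12,fy=12,interpolation=cv2.INTER_NEAREST)[:,:,::-1]
cv2.imwrite("pics/tp.png",cv2.resize(c,(600,600)))
s=np.load("side0.npz")["p"][175:255,230:295];cv2.imwrite("pics/sp.png",cv2.resize(s[:,:,::-1],None,fx=7,fy=7,interpolation=cv2.INTER_NEAREST))
```

```text
top area 6181.349396241363 exp 6289.647090968461 centroid [0.4791 0.2177] axis -4.747233923832433 origin [0.4694 0.2185]
top red [84, 247, 32, 28, 676] [177.02 202.15] [0.4734 0.2509 0.058 ]
top black [273, 268, 30, 30, 703] [200.52 204.88] [0.4665 0.1888 0.058 ]
top mid [0.4699 0.2199 0.058 ] sep 0.06246744722556643 axisdeg -6.302017130346289
side area 7692.8016752153635 exp 6289.647090968461 centroid [0.4771 0.2098] axis 5.580858685584767 origin [0.4675 0.2089]
side red [147, 87, 32, 19, 425] [224.68 166.62] [0.4715 0.25   0.058 ]
side black [168, 189, 28, 17, 346] [227.21 179.1 ] [0.464  0.1869 0.058 ]
side mid [0.4678 0.2185 0.058 ] sep 0.06350926875807839 axisdeg -6.807043814087427
top blue rect ((506.2590026855469, 17.074127197265625), (76.53660583496094, 75.80443572998047), 6.1998515129089355) hullcent 506.1476808790835 16.95789736399482
top yel110 rect ((506.5073547363281, 17.156328201293945), (26.16315269470215, 27.18012046813965), 6.783555030822754) hullcent 506.42535801962555 17.11795732331598
top yel140 rect ((498.5588684082031, 24.244083404541016), (13.207173347473145, 6.370652675628662), 48.665771484375) hullcent 499.13172086073376 23.850323035011012Traceback (most recent call last):
  File "<stdin>", line 38, in <module>
  File "<stdin>", line 34, in quad
ValueError: max() iterable argument is empty
```

Run:
```python
from h import *
k=8
img=np.load("side0.npz")["p"]
def q(n,box,f,zz,nm):
    x0,y0,x1,y1=box;c=cv2.resize(img[y0:y1,x0:x1],None,fx=k,fy=k,interpolation=cv2.INTER_CUBIC);h=cv2.cvtColor(c,cv2.COLOR_RGB2HSV)
    m=f(*[h[...,i].astype(int) for i in range(3)]).astype(np.uint8)
    cs=max(cv2.findContours(m,cv2.RETR_EXTERNAL,cv2.CHAIN_APPROX_NONE)[0],key=cv2.contourArea)
    uv=(cs[:,0]+.5)/k-.5+[x0,y0]
    w=(ray(n,uv,zz)[:,:2]*1000).astype(np.float32);r=cv2.minAreaRect(w)
    print(nm,r)
q("side",(235,190,290,226),lambda H,S,V:(H>95)&(H<125)&(S>90)&(V>60),.085,"blue")
q("side",(250,178,275,198),lambda H,S,V:(H>18)&(H<36)&(S>150)&(V>185),.151,"yeltop")
for s in("top","side"):print(s,proj(s,[[.5065,.0171,.151],[.5065,.0171,.115],[.5065,.0171,.0175]]).round(1).tolist())
im=cv2.resize(img[175:255,230:295][:,:,::-1],None,fx=7,fy=7,interpolation=cv2.INTER_NEAREST)
def dr(P,col):
    u=proj("side",P);u=((u-[230,175]+.5)*7).astype(int);cv2.polylines(im,[u],False,col,1)
dr([[.506,.017,.151],[.506,.017,.0175]],(0,255,0))
c,s=np.cos(np.radians(6.5)),np.sin(np.radians(6.5))
for h,zz in((.013,.151),(.04,.085)):
    dr([[.506+c*a*h-s*b*h,.017+s*a*h+c*b*h,zz] for a,b in((1,1),(1,-1),(-1,-1),(-1,1),(1,1))],(255,0,255))
cv2.imwrite("pics/sp.png",im)
```

```text
blue ((504.63970947265625, 13.333999633789062), (78.82814025878906, 77.47796630859375), 5.843091011047363)
yeltop ((496.3760986328125, 12.171806335449219), (7.675312519073486, 22.110084533691406), 13.079380989074707)
top [[266.9, 183.6], [266.5, 186.3], [265.6, 192.8]]
side [[262.5, 183.6], [262.0, 196.5], [260.7, 228.2]]
```

View pics/sp.png

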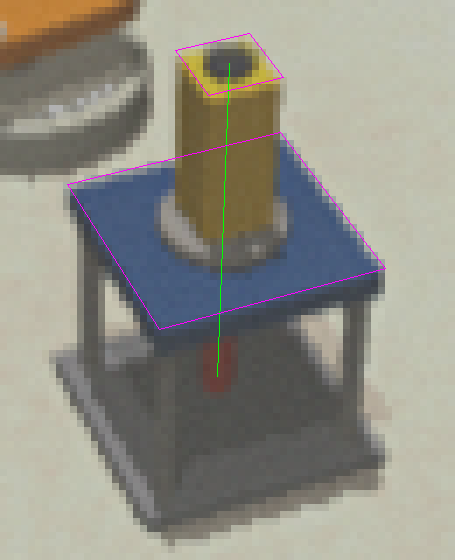

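```bash
cat >> h.py <<'E'
def plan(wps,yaws=None,rows=None):
    """wps: list of world TCP targets; prints each row in tool axes from the measured pose (assuming each is reached)"""
    s=state();p=np.array(s["tcp_pos"]);R=np.array(s["ee_rot"]);yaw=np.arctan2(R[1,0],R[0,0])
    for i,w in enumerate(wps):
        c,sn=np.cos(yaw),np.sin(yaw);Rt=np.array([[c,sn,0],[sn,-c,0],[0,0,-1]])
        d=Rt.T@(np.array(w)-p);t=0
        if yaws is not None:
            t=-((yaws[i]-yaw+np.pi)%(2*np.pi)-np.pi);yaw=yaws[i]
        print(np.round(d,4).tolist(),round(t,3));p=np.array(w)
E
python3 - <<'E'
from h import *
D=np.load("top0.npz")["d"];W=pts("top",D)
print(proj("top",[[.2507,.6262,.2306]]))
a=np.array([.2507,.6262]);b=np.array([.5055,.0163])
for t in np.linspace(0,1,8):
    c=a+(b-a)*t;m=(np.hypot(W[...,0]-c[0],W[...,1]-c[1])<.09)&(D>0);print(t,W[m][:,2].max().round(3) if m.any() else None)
s=state();p=np.array(s["tcp_pos"]);g=np.array([.5055,.0163,.26])
y=np.radians([168,177,186.5,186.5,186.5,186.5,186.5,186.5,186.5,186.5,186.5,186.5,186.5,186.5,186.5])
plan([p+(g-p)*(i+1)/15 for i in range(15)],y)
E
```

```text
[[-13.83285323 291.24307405]]
0.0 0.298
0.14285714285714285 0.298
0.2857142857142857 0.166
0.42857142857142855 0.009
0.5714285714285714 0.064
0.7142857142857142 0.066
0.8571428571428571 0.158
1.0 0.16
[-0.0309, -0.0314, -0.002] -0.171
[-0.0251, -0.0362, -0.002] -0.157
[-0.0191, -0.0397, -0.002] -0.166
[-0.0123, -0.0423, -0.002] -0.0
[-0.0123, -0.0423, -0.002] -0.0
[-0.0123, -0.0423, -0.002] -0.0
[-0.0123, -0.0423, -0.002] -0.0
[-0.0123, -0.0423, -0.002] -0.0
[-0.0123, -0.0423, -0.002] -0.0
[-0.0123, -0.0423, -0.002] -0.0
[-0.0123, -0.0423, -0.002] -0.0
[-0.0123, -0.0423, -0.002] -0.0
[-0.0123, -0.0423, -0.002] -0.0
[-0.0123, -0.0423, -0.002] -0.0
[-0.0123, -0.0423, -0.002] -0.0
```

Run:
```python
from h import *
D=np.load("top0.npz")["d"];W=pts("top",D);np.set_printoptions(linewidth=200)
for x in np.arange(.05,.6,.04):
    r=[]
    for y in np.arange(.3,.66,.03):
        m=(abs(W[...,0]-x)<.02)&(abs(W[...,1]-y)<.015)&(D>0);r.append(round(float(W[m][:,2].max()),2) if m.any() else -1)
    print(round(x,2),r)
```

```text
0.05 [0.01, 0.01, 0.01, 0.01, 0.01, 0.01, 0.01, 0.01, 0.01, 0.01, 0.01, 0.01, 0.01]
0.09 [0.01, 0.01, 0.01, 0.01, 0.01, 0.01, 0.01, 0.16, 0.17, 0.16, 0.17, -1, -1]
0.13 [0.01, 0.01, 0.01, 0.01, 0.01, 0.01, 0.01, 0.16, 0.17, 0.17, 0.19, 0.17, -1]
0.17 [0.74, 0.66, 0.01, 0.01, 0.01, 0.01, 0.01, 0.17, 0.17, 0.17, 0.22, -1, -1]
0.21 [0.73, 0.71, 0.01, 0.01, 0.01, 0.01, 0.01, 0.16, 0.17, 0.25, 0.22, -1, -1]
0.25 [0.01, 0.01, 0.01, 0.01, 0.01, 0.01, 0.01, 0.16, 0.3, 0.3, 0.22, -1, -1]
0.29 [0.01, 0.01, 0.01, 0.01, 0.01, 0.01, 0.01, 0.16, 0.17, 0.17, 0.22, 0.17, -1]
0.33 [0.01, 0.01, 0.01, 0.01, 0.01, 0.01, 0.01, 0.16, 0.17, 0.17, 0.17, 0.17, 0.16]
0.37 [0.01, 0.01, 0.01, 0.01, 0.01, 0.01, 0.01, 0.15, 0.15, 0.15, 0.16, 0.16, 0.15]
0.41 [0.01, 0.01, 0.01, 0.01, 0.01, 0.01, 0.01, 0.01, 0.01, 0.01, 0.01, 0.13, 0.13]
0.45 [0.01, 0.01, 0.01, 0.01, 0.01, 0.01, 0.01, 0.01, 0.01, 0.01, 0.01, 0.13, 0.13]
0.49 [0.01, 0.01, 0.06, 0.01, 0.01, 0.01, 0.01, 0.01, 0.01, 0.01, 0.01, 0.01, 0.11]
0.53 [0.02, 0.07, 0.07, 0.07, 0.01, 0.01, 0.01, 0.01, 0.01, 0.01, 0.01, 0.01, 0.07]
0.57 [0.03, 0.07, 0.06, 0.06, 0.01, 0.01, 0.01, 0.01, 0.01, 0.01, 0.02, 0.03, 0.04]
```

>>> {"api": "send_rows", "payload": {"motion": [{"translation":[0,0,-0.05],"turn":0,"grip":0.0854},{"translation":[0,0,-0.03],"turn":-0.17,"grip":0.0854},{"translation":[-0.03,-0.04,0],"turn":-0.17,"grip":0.0854},{"translation":[-0.02,-0.05,0],"turn":-0.155,"grip":0.0854},{"translation":[-0.014,-0.05,0],"turn":0,"grip":0.0854}]}}

```text
clock: 0.72
tcp_pos: [0.3092, 0.4811, 0.3104]
ee_rot: [[-0.991, -0.136, -0.002], [-0.136, 0.991, -0.006], [0.003, -0.005, -1.0]]
ft_force: [1.0, 0.9, -0.2]
finger_gap: 0.0853
```

>>> {"api": "send_rows", "payload": {"motion": [{"translation":[-0.014,-0.05,0],"turn":0,"grip":0.0854},{"translation":[-0.014,-0.05,0],"turn":0,"grip":0.0854},{"translation":[-0.014,-0.05,0],"turn":0,"grip":0.0854},{"translation":[-0.014,-0.05,0],"turn":0,"grip":0.0854},{"translation":[-0.014,-0.05,0],"turn":0,"grip":0.0854}]}}

```text
clock: 1.35
tcp_pos: [0.4145, 0.2338, 0.3109]
ee_rot: [[-0.991, -0.136, -0.003], [-0.136, 0.991, -0.006], [0.004, -0.005, -1.0]]
ft_force: [0.8, 0.5, 0.6]
finger_gap: 0.0852
```

Run:
```python
from h import *
s=state();print(s["clock"],s["tcp_pos"],s["qpos"]);R=s["ee_rot"];print(R)
p=np.array(s["tcp_pos"]);g=np.array([.5055,.0163,.22])
y=np.radians([186.5]*8)
plan([p+(g-p)*(i+1)/6 for i in range(6)]+[g],y)
```

```text
1.35 [0.41453778 0.23378239 0.31085478] [-8.61906826e-01  2.11323561e-02  2.15742597e-01  1.94119314e+00
 -1.59358485e-03  1.18549911e+00  1.06184682e+00]
[[-0.99067371 -0.13622792 -0.0027494 ]
 [-0.13621003  0.99066247 -0.00588987]
 [ 0.00352609 -0.00546044 -0.99997887]]
[-0.0101, -0.038, 0.0151] 0.023
[-0.011, -0.0377, 0.0151] -0.0
[-0.011, -0.0377, 0.0151] -0.0
[-0.011, -0.0377, 0.0151] -0.0
[-0.011, -0.0377, 0.0151] -0.0
[-0.011, -0.0377, 0.0151] -0.0
[-0.0, 0.0, 0.0] -0.0
```

>>> {"api": "send_rows", "payload": {"motion": [{"translation":[-0.013,-0.0455,0.018],"turn":0.023,"grip":0.0854},{"translation":[-0.013,-0.045,0.018],"turn":0,"grip":0.0854},{"translation":[-0.013,-0.045,0.018],"turn":0,"grip":0.0854},{"translation":[-0.013,-0.045,0.018],"turn":0,"grip":0.0854},{"translation":[-0.013,-0.045,0.01],"turn":0,"grip":0.0854}]}}

```text
clock: 1.98
tcp_pos: [0.5072, 0.0092, 0.2282]
ee_rot: [[-0.994, -0.113, -0.001], [-0.113, 0.994, -0.004], [0.001, -0.004, -1.0]]
ft_force: [0.4, 1.2, -0.6]
finger_gap: 0.0852
```

Run:
```python
from h import *
y=np.radians([186.5]*8)
plan([[.5055,.0163,.20]]+[[.5055,.0163,.108]],y)
for n in ("top","side"):
    p,d=camera(n);cv2.imwrite(f"pics/{n}1.png",p[:,:,::-1]);np.savez(n+"1.npz",p=p,d=d)
im=np.hstack([cv2.imread("pics/top1.png")[120:270,180:350],cv2.imread("pics/side1.png")[100:250,190:360]])
cv2.imwrite("pics/c1.png",cv2.resize(im,None,fx=2.3,fy=2.3,interpolation=cv2.INTER_CUBIC))
```

```text
[0.0008, 0.0073, 0.0282] -0.001
[0.0, 0.0, 0.092] -0.0
```

View pics/c1.png

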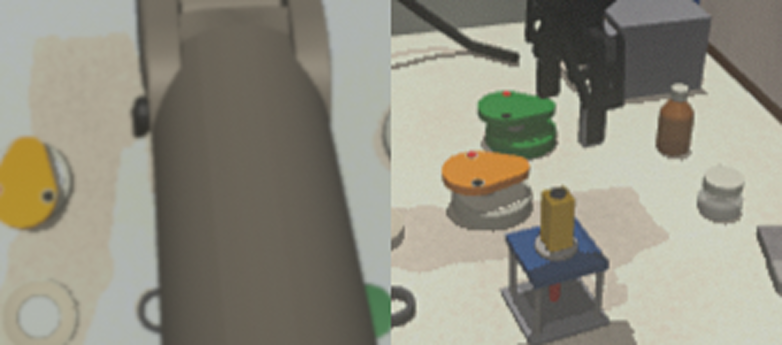

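>>> {"api": "send_rows", "payload": {"motion": [{"translation":[0.001,0.007,0.02],"turn":0,"grip":0.0854},{"translation":[0,0,0.025],"turn":0,"grip":0.0854},{"translation":[0,0,0.025],"turn":0,"grip":0.0854},{"translation":[0,0,0.025],"turn":0,"grip":0.0854},{"translation":[0,0,0.02],"turn":0,"grip":0.0854}]}}

```text
clock: 2.7
tcp_pos: [0.5058, 0.0131, 0.1104]
ee_rot: [[-0.994, -0.106, 0.0], [-0.106, 0.994, -0.005], [0.0, -0.005, -1.0]]
ft_force: [0.3, -0.3, 0.5]
finger_gap: 0.0853
```

Run:
```python
from h import *
y=np.radians([186.5]*8)
plan([[.5055,.0163,.108]],y)
p,d=camera("side");im=p[120:270,190:340,::-1]
cv2.imwrite("pics/c2.png",cv2.resize(im,None,fx=4,fy=4,interpolation=cv2.INTER_CUBIC))
```

```text
[-0.0, 0.0032, 0.0024] -0.007
```

View pics/c2.png

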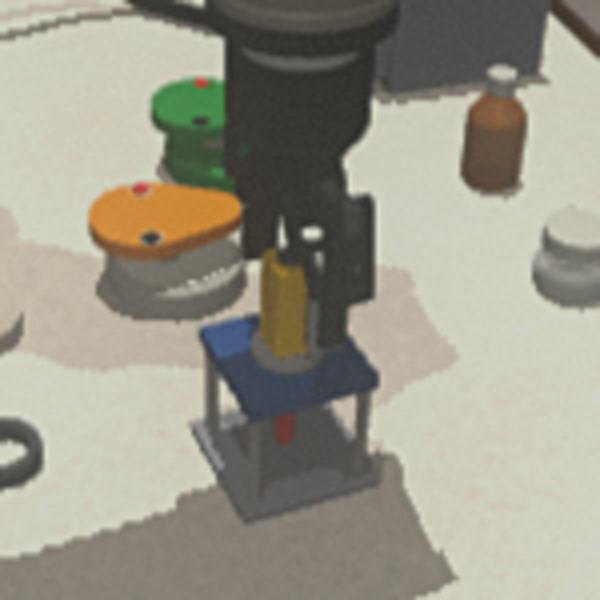

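>>> {"api": "send_rows", "payload": {"motion": [{"translation":[0,0.003,0.002],"turn":-0.007,"grip":0.0854},{"translation":[0,0,0],"turn":0,"grip":0.02},{"translation":[0,0,0],"turn":0,"grip":0.02},{"translation":[0,0,0],"turn":0,"grip":0.02},{"translation":[0,0,0],"turn":0,"grip":0.02}], "squeeze": 40}}

```text
clock: 3.38
tcp_pos: [0.5051, 0.017, 0.1082]
ee_rot: [[-0.993, -0.114, -0.001], [-0.114, 0.993, -0.005], [0.001, -0.004, -1.0]]
ft_force: [-0.3, -0.1, -1.8]
finger_gap: 0.0259
```

>>> {"api": "send_rows", "payload": {"motion": [{"translation":[0,0,0],"turn":0,"grip":0.02},{"translation":[0,0,0],"turn":0,"grip":0.02},{"translation":[0,0,0],"turn":0,"grip":0.02},{"translation":[0,0,0],"turn":0,"grip":0.02},{"translation":[0,0,0],"turn":0,"grip":0.02}]}}

```text
clock: 4.0
tcp_pos: [0.505, 0.0169, 0.1082]
ee_rot: [[-0.993, -0.114, -0.001], [-0.114, 0.993, -0.005], [0.001, -0.004, -1.0]]
ft_force: [-0.2, -0.3, -0.5]
finger_gap: 0.0257
```

>>> {"api": "send_rows", "payload": {"motion": [{"translation":[0,0,-0.008],"turn":0,"grip":0.02},{"translation":[0,0,-0.02],"turn":0,"grip":0.02},{"translation":[0,0,-0.02],"turn":0,"grip":0.02},{"translation":[0,0,-0.03],"turn":0,"grip":0.02},{"translation":[0,0,-0.02],"turn":0,"grip":0.02}]}}

```text
clock: 4.62
tcp_pos: [0.5043, 0.0168, 0.2099]
ee_rot: [[-0.994, -0.113, -0.003], [-0.113, 0.994, -0.006], [0.004, -0.005, -1.0]]
ft_force: [0.2, 1.4, -1.6]
finger_gap: 0.0254
```

Run:
```python
from h import *
s=state();t=np.array(s["tcp_pos"]);print(t,s["ft_force"],s["finger_gap"])
p,d=camera("side");np.savez("side3.npz",p=p,d=d);im=cv2.resize(p[80:270,190:340,::-1],None,fx=3.1,fy=3.1,interpolation=cv2.INTER_CUBIC)
u=proj("side",t+[[0,0,.0428],[0,0,-.0232],[0,0,-.0782],[0,0,-.0932]]);print(u)
cv2.polylines(im,[((u-[190,80]+.5)*3.1).astype(int)],False,(0,255,0),1)
cv2.imwrite("pics/c3.png",im)
```

```text
[0.50428125 0.01682599 0.20986578] [ 0.21441603  1.44711151 -1.55447318] 0.025443836931317437
[[263.04554701 143.18129723]
 [262.04430686 170.2661143 ]
 [261.28541971 190.79497509]
 [261.08916193 196.10399718]]
```

View pics/c3.png

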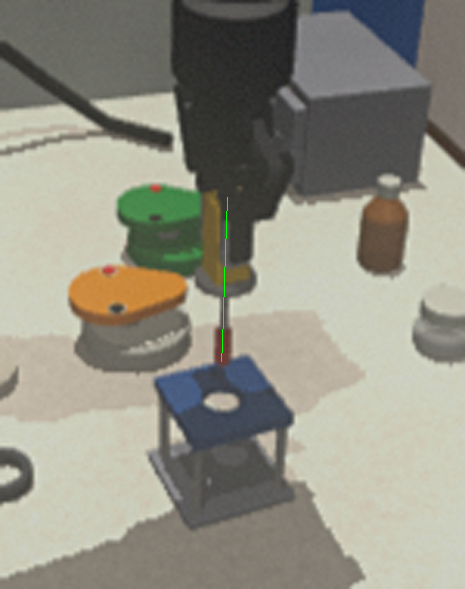

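Run:
```python
from h import *
p=np.load("side3.npz")["p"];k=8;x0,y0,x1,y1=250,170,275,205
c=cv2.resize(p[y0:y1,x0:x1],None,fx=k,fy=k,interpolation=cv2.INTER_CUBIC);h=cv2.cvtColor(c,cv2.COLOR_RGB2HSV);H,S,V=[h[...,i].astype(int) for i in range(3)]
m=(((H<8)|(H>170))&(S>100)).astype(np.uint8)
n,l,st,ce=cv2.connectedComponentsWithStats(m);i=1+np.argmax(st[1:,4]);uv=(ce[i]+.5)/k-.5+[x0,y0];print(st[i]/k,uv,ray("side",uv,.1317))
# hole
x0,y0,x1,y1=240,190,290,225
c=cv2.resize(p[y0:y1,x0:x1],None,fx=k,fy=k,interpolation=cv2.INTER_CUBIC);h=cv2.cvtColor(c,cv2.COLOR_RGB2HSV);H,S,V=[h[...,i].astype(int) for i in range(3)]
m=((S<75)&(V>100)).astype(np.uint8);n,l,st,ce=cv2.connectedComponentsWithStats(m)
for i in range(1,n):
    uv=(ce[i]+.5)/k-.5+[x0,y0]
    if st[i,4]>500: print(st[i]/k,uv,ray("side",uv,.085))
a,b=np.radians(-6.5),None
O=np.array([.4685,.219]);e=np.array([np.cos(a),np.sin(a)]);f=np.array([-e[1],e[0]])
print("preapproach", O+f*.062-e*.005)
```

```text
[  9.5    16.5     4.5    11.125 320.875] [261.34103526 191.49247663] [[0.50358268 0.01423815 0.1317    ]]
[  0.      0.      8.125   7.625 265.25 ] [242.30884779 192.28151508] [[0.47814192 0.08329363 0.085     ]]
[   0.       0.      19.875   13.125 1008.875] [250.92277134 195.56395583] [[0.49474122 0.06487774 0.085     ]]
[  23.875    0.      26.125   35.    3702.25 ] [281.15380427 202.36393409] [[0.55625839 0.02017646 0.085     ]]
[  0.     15.375   2.375  19.625 315.25 ] [240.54733347 215.49192109] [[ 4.51218201e-01 -1.53177446e-04  8.50000000e-02]]
[ 14.875  16.375  12.5     6.5   497.625] [260.99467784 209.20885142] [[0.50243092 0.00869354 0.085     ]]
[  3.75   23.625   8.     11.375 438.875] [246.25368485 219.97498932] [[ 0.4594283  -0.01835841  0.085     ]]
[ 31.     28.375   8.625   6.625 338.25 ] [275.51912417 221.44368995] [[ 0.52045321 -0.04058849  0.085     ]]
preapproach [0.47055074 0.28116747]
```

```bash
cat >> h.py <<'E'
O=np.array([.469,.2198]);A=np.radians(-6.5);RL=np.array([[np.cos(A),-np.sin(A)],[np.sin(A),np.cos(A)]])
def path(press=5.,ds=5.,p0=96,p1=-98):
    off=6-press;a=np.degrees(np.arccos(18/45.))
    P=[]
    def arc(c,r,f0,f1):
        for f in np.radians(np.linspace(f0,f1,200)):P.append([c+r*np.cos(f),r*np.sin(f)])
    arc(0,40+off,p0,a);
    q=np.array(P[-1]);arc(45,22+off,a,-a);arc(0,40+off,-a,p1)
    P=np.array(P);L=np.r_[0,np.cumsum(np.hypot(*np.diff(P,axis=0).T))]
    s=np.linspace(0,L[-1],int(np.ceil(L[-1]/ds))+1)
    return np.c_[np.interp(s,L,P[:,0]),np.interp(s,L,P[:,1])]/1000
def toW(q): return O+np.atleast_2d(q)@RL.T
def toL(w): return (np.atleast_2d(w)-O)@RL
E
python3 - <<'E'
from h import *
print(ray("top",[[141,171]],.058), len(path()))
pre=np.r_[toW([-.004,.062])[0],.2];print(pre)
s=state();p=np.array(s["tcp_pos"]);Y=np.radians(186.5)
plan([p+(pre-p)*(i+1)/7 for i in range(7)],[Y]*7)
E
```

```text
[[0.5566953 0.3504694 0.058    ]] 37
[0.47204431 0.28185427 0.2       ]
[0.0004, 0.0382, 0.0017] -0.0
[0.0004, 0.0382, 0.0017] -0.0
[0.0004, 0.0382, 0.0017] -0.0
[0.0004, 0.0382, 0.0017] -0.0
[0.0004, 0.0382, 0.0017] -0.0
[0.0004, 0.0382, 0.0017] -0.0
[0.0004, 0.0382, 0.0017] -0.0
```

>>> {"api": "send_rows", "payload": {"motion": [{"translation":[0,0.025,0],"turn":0,"grip":0.02},{"translation":[0,0.04,0],"turn":0,"grip":0.02},{"translation":[0.001,0.04,0],"turn":0,"grip":0.02},{"translation":[0.001,0.04,0],"turn":0,"grip":0.02},{"translation":[0.001,0.04,0],"turn":0,"grip":0.02}]}}

```text
clock: 5.3
tcp_pos: [0.482, 0.2023, 0.2135]
ee_rot: [[-0.994, -0.106, 0.003], [-0.106, 0.994, -0.004], [-0.003, -0.004, -1.0]]
ft_force: [0.5, 0.0, -1.7]
finger_gap: 0.0257
```

>>> {"api": "send_rows", "payload": {"motion": [{"translation":[0,0.04,0],"turn":0,"grip":0.02},{"translation":[0,0.025,0],"turn":0,"grip":0.02},{"translation":[0,0.01,0.01],"turn":0,"grip":0.02},{"translation":[0,0,0.02],"turn":0,"grip":0.02},{"translation":[0,0,0.01],"turn":0,"grip":0.02}]}}

```text
clock: 5.92
tcp_pos: [0.473, 0.2807, 0.1718]
ee_rot: [[-0.994, -0.109, 0.004], [-0.109, 0.994, -0.003], [-0.004, -0.004, -1.0]]
ft_force: [0.1, -0.6, -0.6]
finger_gap: 0.0258
```

Run:
```python
from h import *
s=state();print(s["clock"],s["tcp_pos"],toL(s["tcp_pos"][:2]))
Y=np.radians(186.5)
w=np.r_[toW([-.004,.062])[0],.13]
p=np.array(s["tcp_pos"]);plan([p+(w-p)*(i+1)/3 for i in range(3)]+[np.r_[toW([-.004,.053])[0],.13],np.r_[toW([-.004,.053])[0],.13]],[Y]*5)
```

```text
5.925 [0.47300039 0.28073798 0.17177518] [[-0.0029237   0.06099912]]
[0.0003, 0.0004, 0.0139] -0.004
[0.0003, 0.0004, 0.0139] -0.0
[0.0003, 0.0004, 0.0139] -0.0
[0.002, -0.0088, 0.0] -0.0
[0.0, 0.0, 0.0] -0.0
```

>>> {"api": "send_rows", "payload": {"motion": [{"translation":[0.0005,0,0.014],"turn":0,"grip":0.02},{"translation":[0.0005,0,0.014],"turn":0,"grip":0.02},{"translation":[0,0,0.012],"turn":0,"grip":0.02},{"translation":[0,0,0.002],"turn":0,"grip":0.02},{"translation":[0,0,0],"turn":0,"grip":0.02}]}}

```text
clock: 6.55
tcp_pos: [0.4724, 0.2787, 0.1265]
ee_rot: [[-0.994, -0.107, 0.003], [-0.107, 0.994, -0.004], [-0.003, -0.005, -1.0]]
ft_force: [0.1, -0.4, -0.8]
finger_gap: 0.0259
```

Run:
```python
from h import *
s=state();t=np.array(s["tcp_pos"]);print(s["clock"],t,toL(t[:2]),s["ft_force"])
for n in ("top","side"):
    p,d=camera(n);cv2.imwrite(f"pics/{n}4.png",p[:,:,::-1]);np.savez(n+"4.npz",p=p,d=d)
im=np.hstack([cv2.imread("pics/top4.png")[120:270,110:280],cv2.imread("pics/side4.png")[100:250,170:320]])
cv2.imwrite("pics/c4.png",cv2.resize(im,None,fx=2.4,fy=2.4,interpolation=cv2.INTER_CUBIC))
```

```text
6.55 [0.47243175 0.27867178 0.12648598] [[-0.00325478  0.05888183]] [ 0.13445786 -0.39544114 -0.8146222 ]
```

View pics/c4.png

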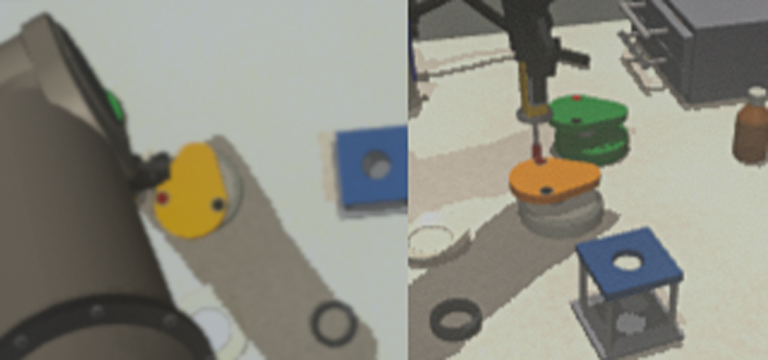

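```bash
cat > nx.py <<'E'
from h import *
import sys
# usage: nx.py i  -> next 5 points of path starting at index i
s=state();t=np.array(s["tcp_pos"]);l=toL(t[:2])[0]*1000
print("clock",s["clock"],"lens-frame",l.round(1),"z",t[2].round(4),"F lens",(RL.T@np.array(s["ft_force"])[:2]).round(2))
P=path();i=int(sys.argv[1]);P=P[i:i+5]
# nearest edge distance of handle axis
d=np.hypot(*(path(6,1,180,-180)*1000-l).T).min();print("dist to edge",d.round(2))
print((P*1000).round(1).tolist())
plan([np.r_[w,.13] for w in toW(P)],[np.radians(186.3)]*len(P))
E
python3 - <<'E'
from h import *
s=state();t=np.array(s["tcp_pos"])
Q=[[-.004,.054],[-.004,.049],[-.004,.045],[-.004,.041],[-.004,.041]]
plan([np.r_[w,.13] for w in toW(Q)])
E
```

```text
[0.0018, -0.0047, -0.0032] 0
[0.0011, -0.0049, 0.0] 0
[0.0009, -0.0039, 0.0] 0
[0.0009, -0.0039, 0.0] 0
[0.0, 0.0, 0.0] 0
```

>>> {"api": "send_rows", "payload": {"motion": [{"translation":[0.002,-0.0045,-0.003],"turn":0,"grip":0.02},{"translation":[0.001,-0.005,0],"turn":0,"grip":0.02},{"translation":[0.001,-0.004,0],"turn":0,"grip":0.02},{"translation":[0.001,-0.003,0],"turn":0,"grip":0.02},{"translation":[0,0,0],"turn":0,"grip":0.02}]}}

```text
clock: 7.28
tcp_pos: [0.4696, 0.2609, 0.1312]
ee_rot: [[-0.994, -0.107, 0.005], [-0.107, 0.994, -0.002], [-0.005, -0.003, -1.0]]
ft_force: [0.8, 2.0, -1.5]
finger_gap: 0.0257
```

```bash
python3 nx.py 0
python3 - <<'E'
from h import *
for n in ("top","side"):
    p,d=camera(n);cv2.imwrite(f"pics/{n}5.png",p[:,:,::-1]);np.savez(n+"5.npz",p=p,d=d)
im=np.hstack([cv2.imread("pics/top5.png")[150:250,110:240],cv2.imread("pics/side5.png")[130:230,190:280]])
cv2.imwrite("pics/c5.png",cv2.resize(im,None,fx=3.5,fy=3.5,interpolation=cv2.INTER_CUBIC))
E
```

```text
clock 7.275 lens-frame [-4.1 40.9] z 0.1312 F lens [0.59 2.06]
dist to edge 1.1
[[-4.3, 40.8], [0.7, 41.0], [5.7, 40.6], [10.6, 39.6], [15.3, 38.0]]
[0.0002, -0.0001, 0.0012] -0.003
[-0.0049, -0.0009, 0.0] -0.0
[-0.0048, -0.0015, 0.0] -0.0
[-0.0045, -0.002, 0.0] -0.0
[-0.0043, -0.0026, 0.0] -0.0
```

View pics/c5.png

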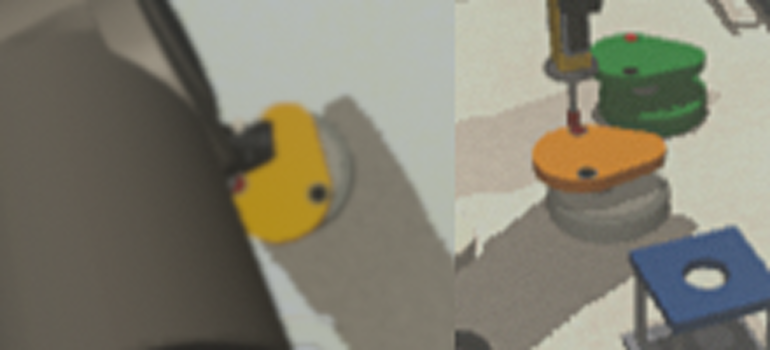

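>>> {"api": "send_rows", "payload": {"motion": [{"translation":[0,0,0.001],"turn":0,"grip":0.02},{"translation":[-0.005,-0.001,0],"turn":0,"grip":0.02},{"translation":[-0.005,-0.0015,0],"turn":0,"grip":0.02},{"translation":[-0.0045,-0.002,0],"turn":0,"grip":0.02},{"translation":[-0.0045,-0.0025,0],"turn":0,"grip":0.02}]}}

```text
clock: 8.0
tcp_pos: [0.4904, 0.2564, 0.13]
ee_rot: [[-0.994, -0.108, 0.005], [-0.108, 0.994, -0.003], [-0.005, -0.003, -1.0]]
ft_force: [0.5, 0.2, -0.3]
finger_gap: 0.0255
```

```bash
python3 nx.py 5
```

```text
clock 8.0 lens-frame [17.2 38.8] z 0.13 F lens [0.47 0.29]
dist to edge 2.4
[[19.9, 36.1], [24.4, 34.1], [29.0, 32.1], [33.6, 30.1], [38.1, 28.1]]
[-0.002, -0.0032, -0.0] -0.002
[-0.004, -0.003, 0.0] -0.0
[-0.004, -0.003, 0.0] -0.0
[-0.004, -0.003, 0.0] -0.0
[-0.004, -0.003, 0.0] -0.0
```

>>> {"api": "send_rows", "payload": {"motion": [{"translation":[-0.002,-0.0035,0],"turn":0,"grip":0.02},{"translation":[-0.004,-0.003,0],"turn":0,"grip":0.02},{"translation":[-0.004,-0.003,0],"turn":0,"grip":0.02},{"translation":[-0.004,-0.003,0],"turn":0,"grip":0.02},{"translation":[-0.0035,-0.003,0],"turn":0,"grip":0.02}]}}

```text
clock: 8.62
tcp_pos: [0.5111, 0.2418, 0.1302]
ee_rot: [[-0.994, -0.108, 0.005], [-0.108, 0.994, -0.003], [-0.005, -0.003, -1.0]]
ft_force: [0.3, 1.0, -1.1]
finger_gap: 0.0257
```

```bash
python3 nx.py 10
python3 - <<'E'
from h import *
p,d=camera("side");np.savez("side6.npz",p=p,d=d)
cv2.imwrite("pics/c6.png",cv2.resize(p[130:200,200:270,::-1],None,fx=8,fy=8,interpolation=cv2.INTER_CUBIC))
E
```

```text
clock 8.625 lens-frame [39.3 26.6] z 0.1302 F lens [0.23 1.01]
dist to edge 0.14
[[42.7, 26.1], [47.3, 24.1], [51.9, 22.1], [56.4, 20.0], [60.4, 17.1]]
[-0.0032, -0.0013, 0.0002] -0.002
[-0.004, -0.003, 0.0] -0.0
[-0.004, -0.003, 0.0] -0.0
[-0.0039, -0.0031, 0.0] -0.0
[-0.0033, -0.0037, 0.0] -0.0
```

View pics/c6.png

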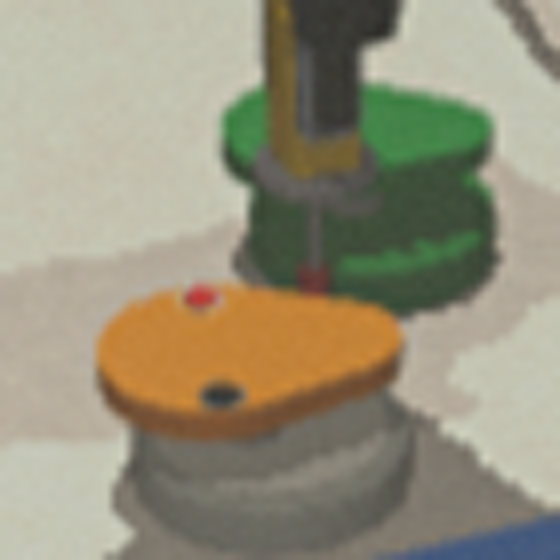

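Run:
```python
from h import *
print(toL(ray("side",[[239,163.5],[239,165]],.065)[:,:2])*1000, proj("side",[[*toW([.0393,.0266])[0],z] for z in (.107,.067,.058)]),proj("side",[[*toW([.0413,.0316])[0],z] for z in (.067,.058)]))
```

```text
[[40.31125618 29.57875761]
 [39.14697984 21.65576598]] [[238.6791969  151.24363517]
 [238.79512337 163.48120585]
 [238.82045634 166.15543596]] [[239.23416003 162.50561687]
 [239.25707682 165.17382528]]
```

>>> {"api": "send_rows", "payload": {"motion": [{"translation":[-0.003,-0.0005,0],"turn":0,"grip":0.02},{"translation":[-0.004,-0.0025,0],"turn":0,"grip":0.02},{"translation":[-0.004,-0.0025,0],"turn":0,"grip":0.02},{"translation":[-0.004,-0.003,0],"turn":0,"grip":0.02},{"translation":[-0.003,-0.0035,0],"turn":0,"grip":0.02}]}}

```text
clock: 9.3
tcp_pos: [0.5318, 0.2308, 0.1302]
ee_rot: [[-0.994, -0.108, 0.005], [-0.108, 0.994, -0.003], [-0.005, -0.004, -1.0]]
ft_force: [-0.6, 1.7, -1.3]
finger_gap: 0.0256
```

```bash
python3 nx.py 15
```

```text
clock 9.3 lens-frame [61.2 18. ] z 0.1302 F lens [-0.81  1.58]
dist to edge 2.2
[[63.7, 13.4], [66.2, 9.0], [67.6, 4.2], [68.0, -0.7], [67.3, -5.6]]
[-0.0015, -0.0051, 0.0002] -0.002
[-0.0014, -0.0048, 0.0] -0.0
[-0.0004, -0.005, 0.0] -0.0
[0.0007, -0.0049, 0.0] -0.0
[0.0018, -0.0047, 0.0] -0.0
```

>>> {"api": "send_rows", "payload": {"motion": [{"translation":[-0.001,-0.005,0],"turn":0,"grip":0.02},{"translation":[-0.001,-0.005,0],"turn":0,"grip":0.02},{"translation":[-0.0005,-0.005,0],"turn":0,"grip":0.02},{"translation":[0.001,-0.005,0],"turn":0,"grip":0.02},{"translation":[0.002,-0.0045,0],"turn":0,"grip":0.02}]}}

```text
clock: 9.93
tcp_pos: [0.5345, 0.2043, 0.1304]
ee_rot: [[-0.994, -0.107, 0.006], [-0.107, 0.994, -0.003], [-0.005, -0.004, -1.0]]
ft_force: [1.2, -0.2, -2.1]
finger_gap: 0.0257
```

```bash
python3 nx.py 20;python3 - <<'E'
from h import *
p,d=camera("side");np.savez("side7.npz",p=p,d=d)
cv2.imwrite("pics/c7.png",cv2.resize(p[130:200,200:270,::-1],None,fx=8,fy=8,interpolation=cv2.INTER_CUBIC))
E
```

```text
clock 9.925 lens-frame [66.9 -7.9] z 0.1304 F lens [ 1.25 -0.02]
dist to edge 1.27
[[65.6, -10.3], [62.9, -14.5], [59.3, -18.0], [55.1, -20.7], [50.6, -22.7]]
[0.0018, -0.002, 0.0004] -0.003
[0.0036, -0.0035, 0.0] -0.0
[0.0042, -0.0026, 0.0] -0.0
[0.0047, -0.0017, 0.0] -0.0
[0.0049, -0.001, 0.0] -0.0
```

View pics/c7.png

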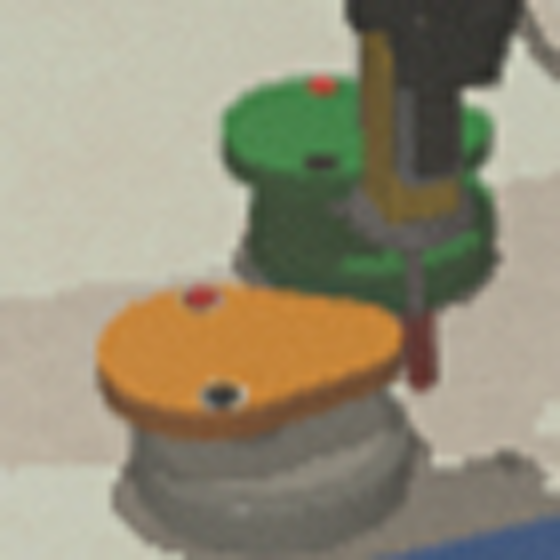

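The side view shows the tip, tilted outward, against the nose edge at about crop (415,345), so contact is confirmed.

>>> {"api": "send_rows", "payload": {"motion": [{"translation":[0.002,-0.002,0],"turn":0,"grip":0.02},{"translation":[0.0035,-0.0035,0],"turn":0,"grip":0.02},{"translation":[0.004,-0.0025,0],"turn":0,"grip":0.02},{"translation":[0.0045,-0.0015,0],"turn":0,"grip":0.02},{"translation":[0.005,-0.001,0],"turn":0,"grip":0.02}]}}

```text
clock: 10.6
tcp_pos: [0.5154, 0.1901, 0.1304]
ee_rot: [[-0.994, -0.107, 0.006], [-0.107, 0.994, -0.004], [-0.005, -0.004, -1.0]]
ft_force: [0.0, -0.8, -1.3]
finger_gap: 0.0256
```

```bash
python3 nx.py 25
```

```text
clock 10.6 lens-frame [ 49.5 -24.2] z 0.1304 F lens [ 0.12 -0.75]
dist to edge 2.0
[[46.0, -24.7], [41.4, -26.7], [36.8, -28.7], [32.3, -30.7], [27.7, -32.6]]
[0.0035, 0.0003, 0.0004] -0.003
[0.0049, -0.0009, 0.0] -0.0
[0.0049, -0.0009, 0.0] -0.0
[0.0049, -0.0009, 0.0] -0.0
[0.0049, -0.0009, 0.0] -0.0
```

>>> {"api": "send_rows", "payload": {"motion": [{"translation":[0.0035,0.0005,0],"turn":0,"grip":0.02},{"translation":[0.005,-0.0005,0],"turn":0,"grip":0.02},{"translation":[0.005,-0.0005,0],"turn":0,"grip":0.02},{"translation":[0.005,-0.0005,0],"turn":0,"grip":0.02},{"translation":[0.0045,-0.001,0],"turn":0,"grip":0.02}]}}

```text
clock: 11.22
tcp_pos: [0.4911, 0.1854, 0.1303]
ee_rot: [[-0.994, -0.107, 0.006], [-0.107, 0.994, -0.004], [-0.005, -0.004, -1.0]]
ft_force: [0.9, -1.4, -0.1]
finger_gap: 0.0254
```

```bash
python3 nx.py 30
```

```text
clock 11.225 lens-frame [ 25.8 -31.7] z 0.1303 F lens [ 1.09 -1.28]
dist to edge 0.77
[[23.1, -34.6], [18.5, -36.6], [13.9, -38.6], [9.2, -40.0], [4.2, -40.8]]
[0.0033, -0.0023, 0.0003] -0.003
[0.0049, -0.0009, 0.0] -0.0
[0.0049, -0.0008, 0.0] -0.0
[0.005, -0.0003, 0.0] -0.0
[0.005, 0.0003, 0.0] -0.0
```

>>> {"api": "send_rows", "payload": {"motion": [{"translation":[0.0035,-0.002,0],"turn":0,"grip":0.02},{"translation":[0.005,-0.001,0],"turn":0,"grip":0.02},{"translation":[0.005,-0.001,0],"turn":0,"grip":0.02},{"translation":[0.005,-0.0005,0],"turn":0,"grip":0.02},{"translation":[0.005,0.0005,0],"turn":0,"grip":0.02}]}}

```text
clock: 11.85
tcp_pos: [0.4664, 0.1783, 0.1302]
ee_rot: [[-0.994, -0.107, 0.006], [-0.107, 0.994, -0.004], [-0.005, -0.004, -1.0]]
ft_force: [1.3, -0.6, -1.1]
finger_gap: 0.0254
```

```bash
python3 nx.py 35
```

```text
clock 11.85 lens-frame [  2.1 -41.6] z 0.1302 F lens [ 1.4  -0.43]
dist to edge 1.62
[[-0.7, -41.0], [-5.7, -40.6]]
[0.0026, 0.0012, 0.0002] -0.003
[0.0048, 0.0015, 0.0] -0.0
```

>>> {"api": "send_rows", "payload": {"motion": [{"translation":[0.003,0.001,0],"turn":0,"grip":0.02},{"translation":[0.004,0.0015,0],"turn":0,"grip":0.02},{"translation":[0,0,0],"turn":0,"grip":0.02},{"translation":[0,0,0],"turn":0,"grip":0.02},{"translation":[0,0,0],"turn":0,"grip":0.02}]}}

```text
clock: 12.48
tcp_pos: [0.4582, 0.1802, 0.1301]
ee_rot: [[-0.994, -0.107, 0.005], [-0.107, 0.994, -0.004], [-0.005, -0.004, -1.0]]
ft_force: [0.6, -1.5, -0.5]
finger_gap: 0.0255
```

```bash
python3 nx.py 35;python3 - <<'E'
from h import *
p,d=camera("side");np.savez("side8.npz",p=p,d=d)
cv2.imwrite("pics/c8.png",cv2.resize(p[130:200,200:270,::-1],None,fx=8,fy=8,interpolation=cv2.INTER_CUBIC))
E
```

```text
clock 12.475 lens-frame [ -6.2 -40.6] z 0.1301 F lens [ 0.75 -1.45]
dist to edge 1.06
[[-0.7, -41.0], [-5.7, -40.6]]
[-0.0052, -0.0016, 0.0001] -0.003
[0.0048, 0.0015, 0.0] -0.0
```

View pics/c8.png

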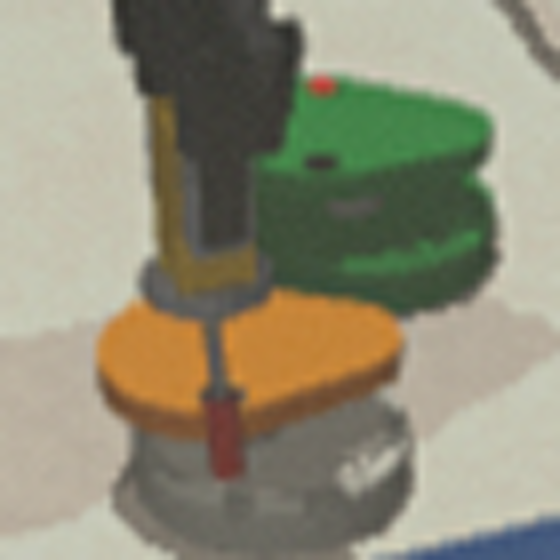

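Run:
```python
from h import *
u=proj("side",[[*w,.058] for w in toW([[0,-.031],[0,-.04],[-.004,-.04],[.004,-.04],[0,-.046]])])
print(((u-[200,130]+.5)*8).round(0)); 
print(((proj("side",[[*w,.066] for w in toW([[-.004,-.046],[-.001,-.045],[.002,-.046]])])-[200,130]+.5)*8).round(0))
```

```text
[[225. 393.]
 [228. 408.]
 [216. 409.]
 [240. 407.]
 [230. 418.]]
[[217. 399.]
 [226. 397.]
 [235. 398.]]
```

>>> {"api": "send_rows", "payload": {"motion": [{"translation":[0,-0.006,0],"turn":0,"grip":0.02},{"translation":[0,-0.008,0],"turn":0,"grip":0.02},{"translation":[0,-0.008,-0.005],"turn":0,"grip":0.02},{"translation":[0,0,-0.03],"turn":0,"grip":0.02},{"translation":[0,0,-0.04],"turn":0,"grip":0.02}]}}

```text
clock: 13.15
tcp_pos: [0.4591, 0.1552, 0.2053]
ee_rot: [[-0.994, -0.106, 0.001], [-0.106, 0.994, -0.007], [0.0, -0.007, -1.0]]
ft_force: [1.1, -0.1, -0.4]
finger_gap: 0.0254
```

Run:
```python
from h import *
s=state();p=np.array(s["tcp_pos"]);print(p)
g=np.array([.505,.0169,.21]);plan([p+(g-p)*(i+1)/5 for i in range(5)],[np.radians(186.5)]*5)
```

```text
[0.45911734 0.15520088 0.20525847]
[-0.0062, -0.0285, -0.0009] -0.008
[-0.006, -0.0285, -0.0009] -0.0
[-0.006, -0.0285, -0.0009] -0.0
[-0.006, -0.0285, -0.0009] -0.0
[-0.006, -0.0285, -0.0009] -0.0
```

>>> {"api": "send_rows", "payload": {"motion": [{"translation":[-0.006,-0.02,-0.003],"turn":-0.008,"grip":0.02},{"translation":[-0.006,-0.03,0],"turn":0,"grip":0.02},{"translation":[-0.006,-0.03,0],"turn":0,"grip":0.02},{"translation":[-0.006,-0.03,0],"turn":0,"grip":0.02},{"translation":[-0.006,-0.024,0],"turn":0,"grip":0.02}]}}

```text
clock: 13.78
tcp_pos: [0.5064, 0.0215, 0.2144]
ee_rot: [[-0.993, -0.116, 0.007], [-0.116, 0.993, -0.002], [-0.007, -0.002, -1.0]]
ft_force: [0.4, 1.1, -1.1]
finger_gap: 0.026
```

>>> {"api": "send_rows", "payload": {"motion": [{"translation":[0,0,0],"turn":0,"grip":0.02},{"translation":[0,0,0],"turn":0,"grip":0.02},{"translation":[0,0,0],"turn":0,"grip":0.02},{"translation":[0,0,0],"turn":0,"grip":0.02},{"translation":[0,0,0],"turn":0,"grip":0.02}]}}

```text
clock: 14.4
tcp_pos: [0.506, 0.0209, 0.215]
ee_rot: [[-0.993, -0.115, 0.007], [-0.115, 0.993, -0.001], [-0.007, -0.002, -1.0]]
ft_force: [-0.8, 0.1, -2.1]
finger_gap: 0.0252
```

Run:
```python
from h import *
plan([[.505,.0169,.2],[.505,.0169,.109]],[np.radians(186.5)]*2)
```

```text
[0.0015, -0.0039, 0.015] 0.001
[0.0, 0.0, 0.091] -0.0
```

>>> {"api": "send_rows", "payload": {"motion": [{"translation":[0.0015,-0.004,0],"turn":0,"grip":0.02},{"translation":[0,0,0.01],"turn":0,"grip":0.02},{"translation":[0,0,0.01],"turn":0,"grip":0.02},{"translation":[0,0,0],"turn":0,"grip":0.02},{"translation":[0,0,0],"turn":0,"grip":0.02}]}}

```text
clock: 15.02
tcp_pos: [0.5047, 0.0167, 0.193]
ee_rot: [[-0.993, -0.115, 0.007], [-0.115, 0.993, -0.001], [-0.006, -0.002, -1.0]]
ft_force: [-0.7, -0.1, -1.4]
finger_gap: 0.0257
```

Run:
```python
from h import *
s=state();print(s["tcp_pos"],s["ee_rot"][:,2])
plan([[.505,.0169,.175],[.505,.0169,.109]],[np.radians(186.5)]*2)
p,d=camera("side")
cv2.imwrite("pics/c9.png",cv2.resize(p[130:240,220:310,::-1],None,fx=5,fy=5,interpolation=cv2.INTER_CUBIC))
```

```text
[0.50471921 0.01668628 0.1929915 ] [ 0.00650601 -0.00133474 -0.99997794]
[-0.0003, 0.0002, 0.018] 0.002
[0.0, 0.0, 0.066] -0.0
```

View pics/c9.png

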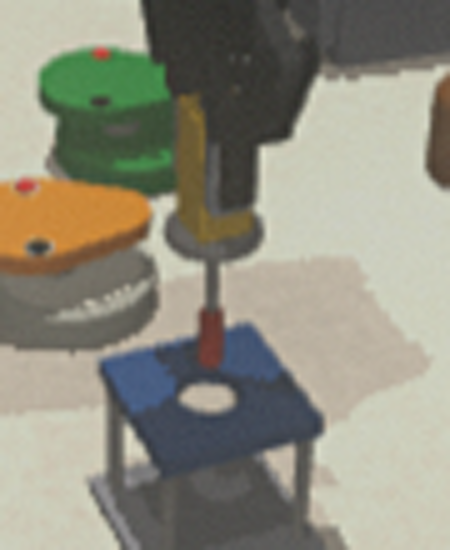

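The side view shows the tip, at crop (210,340), directly above the hole at (207,398). I'll lower it now.

>>> {"api": "send_rows", "payload": {"motion": [{"translation":[0,0,0.018],"turn":0,"grip":0.02},{"translation":[0,0,0.018],"turn":0,"grip":0.02},{"translation":[0,0,0.018],"turn":0,"grip":0.02},{"translation":[0,0,0.012],"turn":0,"grip":0.02},{"translation":[0,0,0.006],"turn":0,"grip":0.02}]}}

```text
clock: 15.7
tcp_pos: [0.5068, 0.0171, 0.1206]
ee_rot: [[-0.993, -0.115, 0.01], [-0.116, 0.993, -0.0], [-0.01, -0.001, -1.0]]
ft_force: [0.5, -0.1, -1.4]
finger_gap: 0.0257
```

Run:
```python
from h import *
plan([[.505,.0169,.1085]],[np.radians(186.5)]*1)
```

```text
[0.0018, -0.0, 0.0121] 0.002
```

>>> {"api": "send_rows", "payload": {"motion": [{"translation":[0.002,0,0.003],"turn":0,"grip":0.02},{"translation":[0,0,0.003],"turn":0,"grip":0.02},{"translation":[0,0,0.003],"turn":0,"grip":0.02},{"translation":[0,0,0.002],"turn":0,"grip":0.02},{"translation":[0,0,0],"turn":0,"grip":0.02}]}}

```text
clock: 16.32
tcp_pos: [0.5055, 0.017, 0.1098]
ee_rot: [[-0.993, -0.115, 0.011], [-0.115, 0.993, 0.0], [-0.011, -0.001, -1.0]]
ft_force: [0.4, 0.9, -1.3]
finger_gap: 0.0253
```

Run:
```python
from h import *
plan([[.505,.0169,.1085]],[np.radians(186.5)]*1)
p,d=camera("side")
cv2.imwrite("pics/c10.png",cv2.resize(p[150:240,230:300,::-1],None,fx=6,fy=6,interpolation=cv2.INTER_CUBIC))
```

```text
[0.0005, -0.0, 0.0013] 0.002
```

View pics/c10.png

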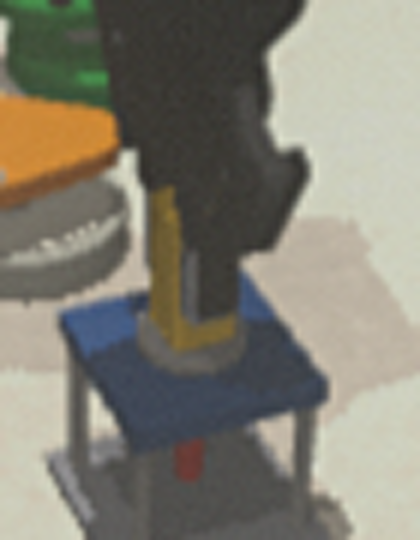

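Nearly seated. I'll go down the last millimetre and open the gripper.

>>> {"api": "send_rows", "payload": {"motion": [{"translation":[0.0005,0,0.001],"turn":0,"grip":0.02},{"translation":[0,0,0.0005],"turn":0,"grip":0.02},{"translation":[0,0,0],"turn":0,"grip":0.035},{"translation":[0,0,0],"turn":0,"grip":0.05},{"translation":[0,0,0],"turn":0,"grip":0.07}]}}

```text
clock: 17.0
tcp_pos: [0.5053, 0.017, 0.1087]
ee_rot: [[-0.993, -0.115, 0.012], [-0.115, 0.993, 0.001], [-0.012, -0.001, -1.0]]
ft_force: [-0.3, -0.4, 0.3]
finger_gap: 0.0665
```

>>> {"api": "send_rows", "payload": {"motion": [{"translation":[0,0,0],"turn":0,"grip":0.0854},{"translation":[0,0,0],"turn":0,"grip":0.0854},{"translation":[0,0,0],"turn":0,"grip":0.0854},{"translation":[0,0,-0.005],"turn":0,"grip":0.0854},{"translation":[0,0,-0.015],"turn":0,"grip":0.0854}]}}

```text
clock: 17.62
tcp_pos: [0.5046, 0.0167, 0.129]
ee_rot: [[-0.993, -0.115, 0.011], [-0.115, 0.993, -0.0], [-0.011, -0.001, -1.0]]
ft_force: [0.2, -0.9, -1.5]
finger_gap: 0.0852
```

>>> {"api": "send_rows", "payload": {"motion": [{"translation":[0,0,-0.03],"turn":0,"grip":0.0854},{"translation":[0,0,-0.04],"turn":0,"grip":0.0854},{"translation":[0,0,-0.04],"turn":0,"grip":0.0854},{"translation":[0,0,-0.02],"turn":0,"grip":0.0854},{"translation":[0,0,0],"turn":0,"grip":0.0854}]}}

```text
clock: 18.25
tcp_pos: [0.5034, 0.0159, 0.2691]
ee_rot: [[-0.993, -0.114, 0.015], [-0.114, 0.994, 0.001], [-0.016, -0.001, -1.0]]
ft_force: [-0.2, -0.6, -0.9]
finger_gap: 0.0853
```

Run:
```python
from h import *
p,d=camera("side")
im=cv2.resize(p[150:240,230:300,::-1],None,fx=6,fy=6,interpolation=cv2.INTER_CUBIC)
im0=cv2.resize(np.load("side0.npz")["p"][150:240,230:300,::-1],None,fx=6,fy=6,interpolation=cv2.INTER_CUBIC)
cv2.imwrite("pics/c11.png",cv2.resize(np.hstack([im0,im]),(780,501)))
```

```text
(no output)
```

View pics/c11.png

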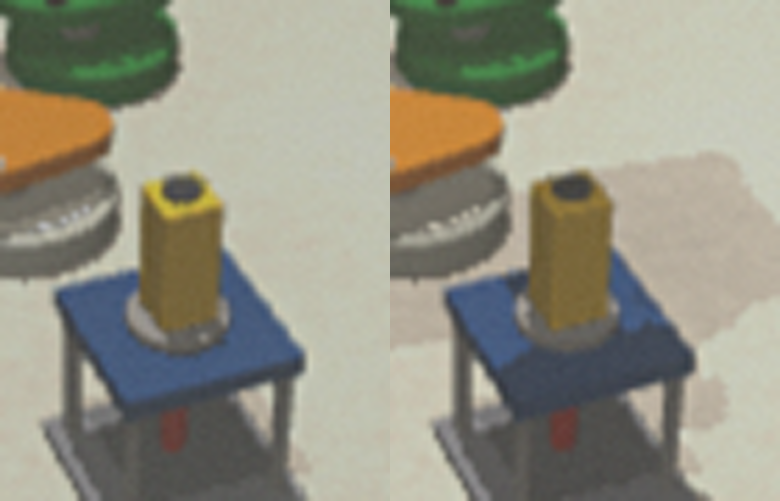

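```bash
python3 -c "
from station import *
print(finish_job())"
```

```text
the job is handed in; nothing more can be done
None
```

I took the probe out of its stand, traced the amber lens from the red dot round the nose to the black dot, and put the probe back upright. The job was handed in at about 18 s, well under the 64 s limit.

- **Trace:** the handle ran about 3.6–6.6 mm further in than first contact, judged from the measured arm position. The green and blue lenses were not touched.
- **Contact:** side pictures showed the tip tilted against the edge at the nose and beside the black dot. At the start, a picture showed the tip beside the red dot, with about 2 N of sideways force.
- **Return:** the last side picture shows the probe upright in its hole, matching the picture from before the job. The gripper is open and about 0.1 m clear of the handle top.
- **Weaker evidence:** sideways force readings carry roughly 1 N of noise. One reading on the red-side flank was only about 0.3 N, at an estimated 3.6 mm of press. The top and side cameras differed by about 2 mm on the lens position, and I used a value between them. Contact on the flanks therefore rests mainly on the path geometry.

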